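Clamp a sanding block in a spring-loaded jig

TASK

Clamp the brown sanding block in the blue spring jig, ready to be faced with a new sheet. First pull the red-knobbed sprung ram back until it just comes up against its stop, without wrenching on the stop, tip the knob over into the side notch there and let go so that the ram stays parked; then lay the block flat in the cradle, lengthwise between the anvil and the ram. Finally tip the knob back upright so that the ram springs forward and clamps the block against the anvil, and leave the glue tube, the tape roll and the small cup where they are.

Things in the scene. Friction and masses are not known exactly. Their poses are not given: they have to be found in the camera images.
- jig: Blue steel jig bolted to the bench. Origin at bench height under the middle of the cradle; z up, y along the ram towards the knob end, x across. Base plate 94 mm wide (x), y -74.5 to +187.5 mm, 12 mm thick. The ram slides along y at x = 0, 45 mm above the bench.
- cradle (a point): Middle of the cradle floor, 12 mm above the bench; the clamped block's underside is centred here. Axes as the jig. Steel anvil at the -y end: face 47.5 mm from here, 80 mm wide, 33 mm high. Two steel rails 5 mm high, inner faces at x = +-35 mm, y -36 to +26 mm, guide the block's sides; nothing else stands beside the block.
- slot (a point): On the ram axis, 45 mm above the bench, jig y = 136 mm: middle of the dark slotted sleeve (x +-19 mm, top 62 mm above the bench, on a blue saddle x +-20 mm). Its slot keeps the 8 mm stem upright (+-0.15 rad) all along; only at its rear end is there a notch, 13 mm wide, open to the jig's -x: the stem can tip only within the last 5 mm before the stop.
- ram (a joint): Sprung ram's slide, m: 0 = forward (pad face 78 mm from anvil face), grows as pulled to jig +y. Pad 46 mm wide, 26 high. The stop, set anew each time, is at 36 to 56 mm: feel for it. Spring pushes forward 6 N at 0, 1.6 N more per 10 mm; at 22 N pull it is on the stop. Parked it rests about 5 mm short of the stop (opening 109 to 129 mm). Block clamped: 0.017.
- knob (a joint): Tipping of the knob about the ram axis, rad: 0 = stem upright in the slot, positive = tipped towards the jig's -x side, 1.25 = lying fully over in the notch (end of its range). It stays over by its weight and the spring's pressure on the notch edge: pull back about 4 mm to ease it off that edge before tipping it up. It travels with the ram.
- stop (a joint): Give of the slotted sleeve that carries stop and notch, m: 0 at rest, positive when the ram is pulled hard against the stop (jig +y), 1 mm per 10 N beyond the ram spring. 10 N is plenty; over 25 N (2.5 mm) wrenches it.
- knob_ball (a point): Centre of the red ball (22 mm diameter) on the 8 mm stem, 58 mm from the ram axis. Upright: 103 mm above the bench, jig y = 110.5 mm plus the ram's travel. Fully tipped: 63 mm above the bench, 55 mm to the jig's -x side. Pinched by fingers closing along the jig's y it can be pulled along y, and it turns freely on its stem when carried round the ram axis.
- block: Brown sanding block, 60 mm (its x) by 95 mm (its y, its length) by 34 mm high, 60 g nominal (varies), lying flat on the bench to the right of the jig, in front of the bench grinder (about 0.25 m tall, front at world x = 0.6: keep the hand clear of it). Origin in the middle of its underside, z up. Either end may face the ram.
- glue_tube: Red and white glue tube with a blue cap, lying on the bench, 63 x 189 x 42 mm. Origin under its middle. Leave it alone.
- masking_tape: Cream roll of masking tape lying flat, 104 mm across, 25 mm high. Origin under its middle. Leave it alone.
- cup_small: Small white open cup, 91 mm across, 45 mm high. Origin under its middle. Leave it alone.

How it is judged:
By the outcome, as a careful person would: the job done as asked, in the order asked, and still so for the second after the job is handed in, with the robot touching nothing.
It also fails if it takes over 72 s, if anything falls off the work surface, if the arm or the gripper's body presses on something with over 40 N, if the wrist force passes 120 N, or if a joint passes its speed limit or range.

ROBOT

A 7-joint arm with a two-finger parallel gripper is mounted at the origin on a cart in front of the work surface, level with it; the furniture and walls round the work are solid. World frame = base frame: x ahead of the robot, y to its left, z up, the work surface at z = 0. Lengths are in m, angles in rad, forces in N, time in s.
With the tool pointing down it reaches from about 0.425 to 0.825 m from the base axis. Payload 3.6 kg.
Tool frame: the origin (TCP) lies at the very end of the fingers, on their centre line; the grasp point (between the pads) lies 19 mm behind it; z points along the fingers, y is the line along which they close (so a half turn about z gives the same grasp; the last joint's range is limited). The gripper opens to 93 mm and grips with 3 to 60 N. Pads are 15 mm wide; open, the fingers measure 128 mm over their backs; the gripper's body (75 mm by 188 mm) begins 65 mm behind the grasp point.
Start: joints at [1.312, 0.615, -0.013, 1.423, 0.008, 1.103, -0.04], TCP at [0.149, -0.633, 0.219] pointing down, gripper open.
Joint ranges: [-3.12, 3.12], [-0.3, 2.06], [-1.34, 1.32], [0.26, 2.42], [-1.36, 4.5], [0.01, 1.98], [-2.84, 2.84]. Speed limits (rad/s): [2.79, 2.79, 3.14, 3.14, 3.14, 3.14, 3.14].

INTERFACE

Orientations are given as a rotation vector (axis times angle).
In Python, from workcell import status, capture, calibration, job, finder gives the robot as it stands. The module is installed in compiled form; this text tells all that it offers.
- The arm moves only by the shell command python3 -m crank 'ROWS' [FORCE]. ROWS is a JSON list of rows, 1 to 8 of them, each of 7 numbers: dx, dy, dz in m, then a rotation vector rx, ry, rz in rad, then the finger opening in m; each row is the pose to reach, as a shift and turn from the pose commanded when the command began, along the tool's axes at that moment; what a row does not reach only later rows make up. A row lasts 1/12 s, in which the tool goes at most 0.0417 m and 0.125 rad, less where a joint would pass 70% of its speed; a pose out of reach is approached as far as the arm can. The fingers move at their own pace and stop on an object; FORCE is the grip in N (left out, the last holds). Time passes only in rows, so rows that do not move let the fingers close. It prints the time, the measured TCP pose, the force, the opening and the grip force at its end.
- status.get_obs(): the state, without advancing time (a new reading comes with each control period).
- capture(name): name is "scene" or "top" or "wrist"; returns the picture (384x512x3 uint8, red, green, blue); there is no depth.
- calibration(name): a dict with "fov_y" (degrees; the focal length in pixels is half the picture's height over the tangent of half this angle, whatever the lens; pixels are square), "cx", "cy" (the principal point, pixels), "k1" (the pictures are not rectified: a ray, as slopes to the right and down, at radius r is drawn at 1 + k1 r^2 times it, then the intrinsics apply), "R" (3x3) and "t" (3): a world point X has camera coordinates R X + t. Camera axes: x right, y down, z forward; pixel columns grow to the right and rows downward; lengths in m; the calibration is good to about 2 mm. A picture is of the moment at which its call begins: read the wrist's pose just before it. calibration takes no time and is no camera call; for the wrist camera it gives the pose at the moment of the call.
- job.job_done(): hands the job in; it is judged then, once.
Trained networks look in the newest picture that a camera, given by its name, has taken for a name from the list of things; names that differ only in an ending like _2 or _b are one class to them, and where a whole thing is asked for, a point or a joint stands for the part that bears it (a point fixed in the world has none). Each returns a list of dicts, best first, with "confidence" (0 to 1); they miss things now and then, are a little off and sometimes report something else, mostly with a low value. They report only what shows in the picture. A call takes as long as a camera call.
- finder.find_in(target, camera): "location" ([x, y, z] in m, in world coordinates, good to about 4 mm: the middle of the surface that is visible of it).
- finder.cut_out(target, camera): "region" (384x512 bool, what is visible of it).
The state is a dict: "clock": time; "joints": joint angles; "joint_vel": joint speeds; "joint_efforts": joint torques, N m; "position": TCP position; "tcp_rot": TCP orientation; "ft_force": force on the tool from outside, world axes, zero at the start; "wrist_torque": the same for the moment, N m; "opening": finger opening in m; "grip_force": force on a finger pad.
Only numpy, scipy, OpenCV 4.12 (cv2) and the standard library are available. Lean on these libraries where they do the work, as an engineer would, in place of code of your own. Each camera call takes 0.05 s, during which the arm holds its last target. There are 200 camera calls.

## Working session

There is one attempt and no reset: what is moved stays moved. The work goes in short steps, Python scripts to look and compute and a shell command to move; the robot and the scene stay as the last step left them, time stands still between calls to the robot, and variables do not carry over. Pictures are saved under pics/ and viewed, at most 14 in all, crops included, and the job is handed in when it is done.

```bash
mkdir -p pics; cat > h.py <<'E'
import numpy as np, cv2
from workcell import status, capture, calibration, job, finder
def snap(c,n):
    im=capture(c); cv2.imwrite(f'pics/{n}.png',im[:,:,::-1]); return im
def K(c):
    f=192/np.tan(np.radians(c['fov_y'])/2); return f
def ray(cam,u,v):
    c=calibration(cam); f=K(c)
    d=np.array([(u-c['cx'])/f,(v-c['cy'])/f]); p=d.copy()
    for _ in range(20): p=d/(1+c['k1']*(p@p))
    R=np.array(c['R']);t=np.array(c['t'])
    return -R.T@t, R.T@np.array([p[0],p[1],1])
def onz(cam,u,v,z):
    o,d=ray(cam,u,v); return o+d*(z-o[2])/d[2]
def proj(cam,X):
    c=calibration(cam); f=K(c); q=np.array(c['R'])@np.array(X)+np.array(c['t']); p=q[:2]/q[2]; p=p*(1+c['k1']*(p@p))
    return p*f+[c['cx'],c['cy']]
def st():
    s=status.get_obs(); print({k:np.round(s[k],4).tolist() for k in ['clock','position','tcp_rot','ft_force','opening','grip_force','joints']}); return s
E
python3 - <<'E'
from h import *
st()
for c in ['top','scene']:
    snap(c,c+'0')
    for t in ['jig','knob_ball','block','ram','slot','glue_tube','masking_tape','cup_small']:
        try: print(c,t,[(np.round(r['location'],3).tolist(),round(r['confidence'],2)) for r in finder.find_in(t,c)[:2]])
        except Exception as e: print(c,t,e)
cv2.imwrite('pics/both.png',np.hstack([cv2.imread('pics/top0.png'),cv2.imread('pics/scene0.png')])[:, :, :]) 
E
```

```text
{'clock': 0.0, 'position': [0.1491, -0.6318, 0.2175], 'tcp_rot': [-3.118, -0.3631, 0.0005], 'ft_force': [0.4883, -0.1829, 0.7707], 'opening': 0.0931, 'grip_force': 0.0, 'joints': [1.3125, 0.6159, -0.0126, 1.4249, 0.0081, 1.1034, -0.0404]}
top jig [([0.464, 0.162, 0.016], 0.77)]
top knob_ball []
top block [([0.436, -0.196, 0.039], 0.79)]
top ram [([0.466, 0.196, 0.056], 0.63), ([0.423, 0.459, 0.027], 0.24)]
top slot [([0.458, 0.163, 0.012], 0.81)]
top glue_tube [([0.539, 0.53, 0.021], 0.84), ([0.458, 0.161, 0.011], 0.27)]
top masking_tape [([0.421, 0.46, 0.026], 0.72), ([0.434, -0.196, 0.038], 0.41)]
top cup_small [([0.547, -0.425, 0.016], 0.65)]
scene jig [([0.452, 0.169, 0.009], 0.88)]
scene knob_ball [([0.468, 0.238, 0.107], 0.41)]
scene block [([0.43, -0.186, 0.032], 0.98)]
scene ram [([0.469, 0.192, 0.056], 0.58)]
scene slot [([0.452, 0.168, 0.012], 0.79)]
scene glue_tube [([0.53, 0.528, 0.02], 0.97)]
scene masking_tape [([0.41, 0.459, 0.023], 0.73)]
scene cup_small [([0.548, -0.424, 0.024], 0.7)]
```

View pics/top0.png

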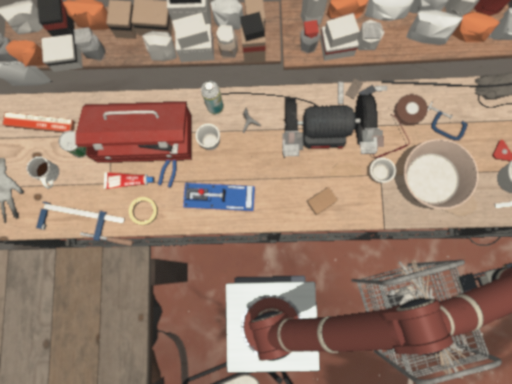

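View pics/scene0.png

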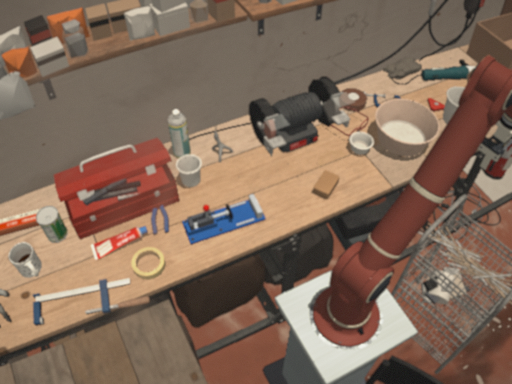

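The top view shows the jig at about (219,197) with its knob end to the left (world +y), and the block at (322,201), yawed. Tape, glue tube and cup are well clear. I'll fly over the block and look with the wrist camera.

```bash
cat >> h.py <<'E'
from scipy.spatial.transform import Rotation as Ro
def down(yaw):  # tool x at world angle yaw, z down
    c,s=np.cos(yaw),np.sin(yaw); return Ro.from_matrix(np.array([[c,s,0],[s,-c,0],[0,0,-1]]))
def delta(p,R=None):
    s=status.get_obs(); R0=Ro.from_rotvec(s['tcp_rot']); d=R0.inv().apply(np.array(p)-s['position'])
    w=(R0.inv()*R).as_rotvec() if R is not None else np.zeros(3)
    print('delta',np.round(d,4).tolist(),np.round(w,4).tolist(),'rows',np.ceil(max(np.linalg.norm(d)/.0417,np.linalg.norm(w)/.125)))
E
python3 -c "
from h import *
delta([.40,-.2,.32],down(0))"
```

```text
delta [0.3434, -0.3634, -0.1013] [0.0, -0.0, 0.2318] rows 13.0
```

```bash
python3 -m crank '[[0.17,-0.18,-0.10,0,0,0.1,0.093],[0.17,-0.18,-0.10,0,0,0.1,0.093],[0.17,-0.18,-0.10,0,0,0.1,0.093],[0.17,-0.18,-0.10,0,0,0.1,0.093],[0.343,-0.363,-0.10,0,0,0.232,0.093],[0.343,-0.363,-0.10,0,0,0.232,0.093],[0.343,-0.363,-0.10,0,0,0.232,0.093],[0.343,-0.363,-0.10,0,0,0.232,0.093]]' && python3 -c "
from h import *
delta([.40,-.2,.32],down(0))"
```

```text
clock: 1.57
position: [0.3106, -0.3537, 0.2998]
tcp_rot: [3.141, -0.0, 0.001]
ft_force: [0.4, 0.2, 0.4]
opening: 0.0932
grip_force: 0.0
delta [0.0894, -0.1537, -0.0203] [0.0007, -0.0008, -0.0003] rows 5.0
```

```bash
python3 -m crank '[[0.089,-0.154,-0.02,0,0,0,0.093],[0.089,-0.154,-0.02,0,0,0,0.093],[0.089,-0.154,-0.02,0,0,0,0.093],[0.089,-0.154,-0.02,0,0,0,0.093],[0.089,-0.154,-0.02,0,0,0,0.093],[0.089,-0.154,-0.02,0,0,0,0.093]]' && cat > v.py <<'E'
import sys
from h import *
n=sys.argv[1]; st(); snap('wrist',n)
c=calibration('wrist'); print(c)
for t in sys.argv[2:]:
    for r in finder.cut_out(t,'wrist')[:1]:
        m=r['region']; print(t,round(r['confidence'],2),m.sum()); np.save(f'{n}_{t}.npy',m)
        cs,_=cv2.findContours(m.astype(np.uint8),0,1); k=max(cs,key=cv2.contourArea); print(cv2.boxPoints(cv2.minAreaRect(k)).round(1).tolist())
E
python3 v.py w1 block
```

```text
clock: 2.07
position: [0.4013, -0.1973, 0.32]
tcp_rot: [-3.141, -0.014, -0.004]
ft_force: [-0.7, 0.1, -1.4]
opening: 0.093
grip_force: 0.0
{'clock': 2.0667, 'position': [0.4013, -0.1973, 0.32], 'tcp_rot': [-3.1406, -0.0145, -0.0042], 'ft_force': [-0.683, 0.0948, -1.3754], 'opening': 0.093, 'grip_force': 0.0, 'joints': [0.5235, 0.2015, -0.1406, 1.8035, 0.0288, 1.1366, -1.188]}
{'fov_y': 61.711843906537446, 'cx': 252.65773797570958, 'cy': 193.16660816927165, 'k1': 0.008300628857388255, 'R': array([[ 4.35498871e-03, -9.99990496e-01,  2.03267137e-04],
       [-9.65481362e-01, -4.15176119e-03,  2.60439057e-01],
       [-2.60435738e-01, -1.33045979e-03, -9.65490267e-01]]), 't': array([-0.20021379,  0.32824503,  0.59165583])}
block 0.86 2905
[[213.1999969482422, 131.10000610351562], [272.3999938964844, 96.5999984741211], [294.6000061035156, 134.6999969482422], [235.5, 169.1999969482422]]
```

View pics/w1.png

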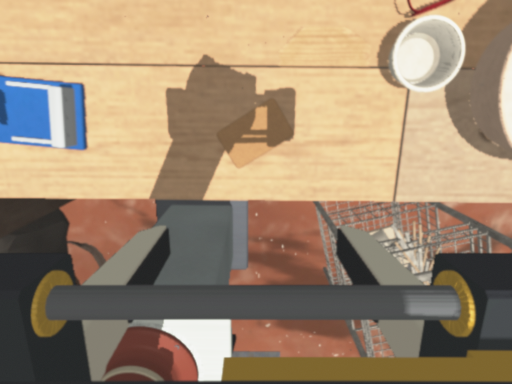

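The wrist picture shows the block at about (255,132), its long side running lower-left to upper-right, and the jig's anvil end at the left edge (70,115). I'll move over to the jig and fit the block meanwhile.

```bash
cat > fit.py <<'E'
from h import *
from scipy.optimize import minimize
def fitbox(cal,mask,hx,hy,h,x0):
    f=192/np.tan(np.radians(cal['fov_y'])/2);R=np.array(cal['R']);t=np.array(cal['t'])
    def sil(p):
        c,s=np.cos(p[2]),np.sin(p[2]); P=[]
        for a in (-hx,hx):
            for b in (-hy,hy):
                for z in (0,h):
                    q=R@np.array([p[0]+c*a-s*b,p[1]+s*a+c*b,z])+t; q=q[:2]/q[2]; q=q*(1+cal['k1']*(q@q)); P.append(q*f+[cal['cx'],cal['cy']])
        H=cv2.convexHull(np.float32(P)); m=np.zeros((384*4,512*4),np.uint8)
        cv2.fillConvexPoly(m,np.int32(np.round((H+.5)*4*16)),255,shift=4); return cv2.resize(m,(512,384),interpolation=cv2.INTER_AREA)/255.
    g=lambda p: np.abs(sil(p)-mask).sum()
    best=None
    for y in x0[2]:
        p=np.array([x0[0],x0[1],y]); r=minimize(g,p,method='Nelder-Mead',options=dict(initial_simplex=p+np.vstack([np.zeros(3),np.diag([.01,.01,.15])]),xatol=1e-5,fatol=.1,maxiter=250))
        if best is None or r.fun<best.fun: best=r
    return best.x,best.fun
E
python3 - <<'E'
from fit import *
m=np.load('w1_block.npy')
print(fitbox(calibration('wrist'),m,.03,.0475,.034,(.435,-.195,[-1.2,-.6,0,.6,1.2])))
delta([.40,.13,.33],down(0))
E
python3 -m crank '[[0,-0.33,-0.01,0,0,0,0.093],[0,-0.33,-0.01,0,0,0,0.093],[0,-0.33,-0.01,0,0,0,0.093],[0,-0.33,-0.01,0,0,0,0.093],[0,-0.33,-0.01,0,0,0,0.093],[0,-0.33,-0.01,0,0,0,0.093],[0,-0.33,-0.01,0,0,0,0.093],[0,-0.33,-0.01,0,0,0,0.093]]' && python3 v.py w2 jig knob_ball ram slot
```

```text
(array([ 0.43447126, -0.20160166,  0.54385101]), np.float64(149.1098039215686))
delta [0.0015, -0.3321, -0.0111] [0.001, 0.0003, -0.0] rows 8.0
clock: 2.83
position: [0.3992, 0.1281, 0.3292]
tcp_rot: [3.141, -0.008, 0.001]
ft_force: [0.1, 0.7, 0.1]
opening: 0.0929
grip_force: 0.0
{'clock': 2.8333, 'position': [0.3992, 0.1281, 0.3292], 'tcp_rot': [3.1409, -0.0076, 0.0009], 'ft_force': [0.1438, 0.6632, 0.0681], 'opening': 0.0929, 'grip_force': 0.0, 'joints': [-0.0102, 0.1614, -0.4168, 1.8393, 0.0722, 1.1552, -2.027]}
{'fov_y': 61.711843906537446, 'cx': 252.65773797570958, 'cy': 193.16660816927165, 'k1': 0.008300628857388255, 'R': array([[ 0.00869412, -0.99993578, -0.0072695 ],
       [-0.96566547, -0.01028333,  0.25958517],
       [-0.25964326,  0.00476304, -0.96569286]]), 't': array([0.13814888, 0.32702037, 0.60064465])}
jig 0.67 10593
[[121.19999694824219, 135.0], [127.19999694824219, 66.5], [309.5, 82.5], [303.5, 150.89999389648438]]
knob_ball 0.77 331
[[149.5, 107.5], [163.5, 93.5], [177.0, 107.0], [163.0, 121.0]]
ram 0.61 1001
[[153.0, 94.0], [234.0, 94.0], [234.0, 129.0], [153.0, 129.0]]
slot 0.83 10433
[[121.0999984741211, 134.39999389648438], [127.19999694824219, 67.30000305175781], [309.29998779296875, 83.80000305175781], [303.20001220703125, 150.89999389648438]]
```

View pics/w2.png

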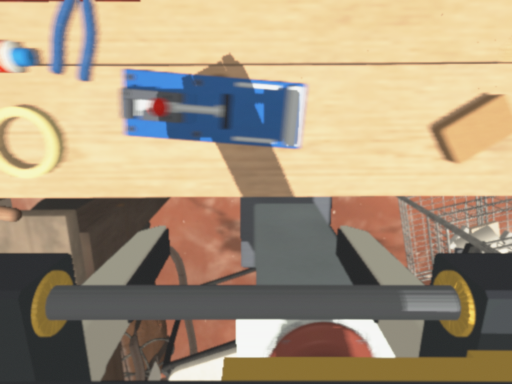

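```bash
cat > jf.py <<'E'
from fit import *
import sys
cal=calibration('wrist')
def run(n,cal):
    m=np.maximum(np.load(n+'_jig.npy'),np.load(n+'_slot.npy'))
    f=192/np.tan(np.radians(cal['fov_y'])/2);R=np.array(cal['R']);t=np.array(cal['t'])
    boxes=[(-.047,.047,-.0745,.1875,0,.012),(-.04,.04,-.0675,-.0475,.012,.045),(-.02,.02,.115,.157,.012,.062)]
    def pr(X):
        q=R@X+t;q=q[:2]/q[2];return q*(1+cal['k1']*(q@q))*f+[cal['cx'],cal['cy']]
    W=lambda p,v:np.array([p[0]+np.cos(p[2])*v[0]-np.sin(p[2])*v[1],p[1]+np.sin(p[2])*v[0]+np.cos(p[2])*v[1],v[2]])
    def sil(p):
        M=np.zeros((1536,2048),np.uint8)
        for b in boxes:
            P=[pr(W(p,(x,y,z))) for x in b[:2] for y in b[2:4] for z in b[4:]]
            cv2.fillConvexPoly(M,np.int32(np.round((cv2.convexHull(np.float32(P))+.5)*64)),255,shift=4)
        return cv2.resize(M,(512,384),interpolation=cv2.INTER_AREA)/255.
    g=lambda p:np.abs(sil(p)-m).sum()
    p=np.array([.45,.12,-.09]);r=minimize(g,p,method='Nelder-Mead',options=dict(initial_simplex=p+np.vstack([np.zeros(3),np.diag([.02,.02,.1])]),xatol=1e-5,fatol=.1))
    print(r.x,r.fun)
    k=np.load(n+'_knob_ball.npy');v,u=np.nonzero(k);print('ball seen',u.mean(),v.mean(),'pred',pr(W(r.x,(0,.1105,.103))))
    print('ball world at z .103',onz('wrist',u.mean(),v.mean(),.103),'pred',W(r.x,(0,.1105,.103)))
    im=cv2.imread(f'pics/{n}.png'); cs,_=cv2.findContours((sil(r.x)>.5).astype(np.uint8),0,2); im=cv2.resize(im,None,fx=3,fy=3,interpolation=cv2.INTER_CUBIC)
    for c in cs: cv2.polylines(im,[c*3+1],True,(0,255,255),1)
    cv2.imwrite(f'pics/{n}_o.png',im[150:480,300:1000]); return r.x
run(sys.argv[1],cal)
E
python3 jf.py w2
```

```text
[ 0.46174571  0.12189091 -0.08522674] 1648.3647058823526
ball seen 163.55287009063443 107.31419939577039 pred [163.51027781 106.97023528]
ball world at z .103 [0.47076143 0.23197024 0.103     ] pred [0.47115186 0.23198984 0.103     ]
```

View pics/w2_o.png

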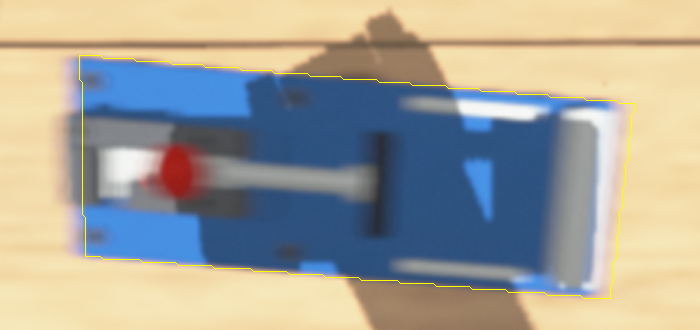

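The overlay is offset to the right by about 3 px, and the picture is blurred sideways because the arm was still moving. I'll re-take it at rest.

```bash
python3 v.py w3 jig knob_ball slot block && sed -i "s/m=np.maximum.*/m=np.maximum(np.load(n+'_jig.npy'),np.load(n+'_slot.npy')).astype(np.uint8);m=cv2.morphologyEx(m,cv2.MORPH_CLOSE,np.ones((25,25)))/" jf.py && python3 jf.py w3; python3 - <<'E'
from fit import *
print(fitbox(calibration('wrist'),np.load('w3_block.npy'),.03,.0475,.034,(.435,-.2,[.5])))
E
```

```text
{'clock': 3.0833, 'position': [0.3995, 0.1259, 0.3287], 'tcp_rot': [3.14, -0.0068, -0.0012], 'ft_force': [0.5668, 0.1444, 0.153], 'opening': 0.0929, 'grip_force': 0.0, 'joints': [-0.0075, 0.1617, -0.4142, 1.8403, 0.0722, 1.1553, -2.0213]}
{'fov_y': 61.711843906537446, 'cx': 252.65773797570958, 'cy': 193.16660816927165, 'k1': 0.008300628857388255, 'R': array([[-5.31294184e-03, -9.99985100e-01,  1.25425871e-03],
       [-9.65091738e-01,  5.45599179e-03,  2.61855246e-01],
       [-2.61858187e-01,  1.80746970e-04, -9.65106345e-01]]), 't': array([0.12914108, 0.32522328, 0.6012492 ])}
jig 0.9 10454
[[119.5, 134.6999969482422], [125.0999984741211, 67.30000305175781], [307.70001220703125, 82.5999984741211], [302.1000061035156, 149.89999389648438]]
knob_ball 0.6 311
[[147.5, 106.5], [160.5, 93.5], [174.5, 107.5], [161.5, 120.5]]
slot 0.71 10485
[[119.80000305175781, 134.89999389648438], [125.19999694824219, 67.5], [307.6000061035156, 82.0999984741211], [302.20001220703125, 149.5]]
block 0.97 3494
[[428.8999938964844, 128.6999969482422], [502.79998779296875, 86.19999694824219], [525.9000244140625, 126.4000015258789], [452.0, 168.89999389648438]]
[ 0.46188341  0.12637788 -0.08579871] 971.4078431372549
ball seen 161.33118971061094 107.44372990353698 pred [160.83719332 106.67540856]
ball world at z .103 [0.4704784  0.23595954 0.103     ] pred [0.47135254 0.23647141 0.103     ]
(array([ 0.43907694, -0.19706819,  0.51093391]), np.float64(206.50980392156862))
```

View pics/w3_o.png

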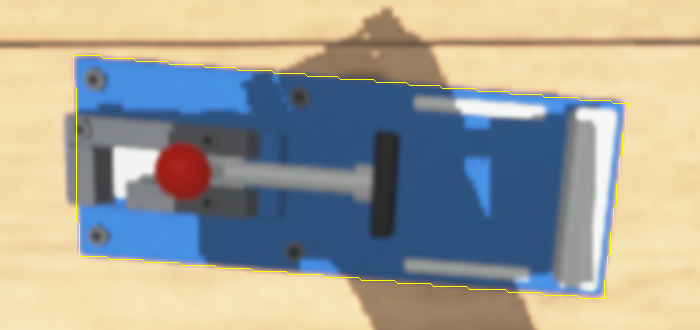

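The overlay now fits: jig at (0.462, 0.126), yaw −0.086. The ball is at (0.4707, 0.2362), ram forward and knob upright. Next I'll go over the ball with the fingers along jig y.

```bash
python3 -c "
from h import *
delta([.4707,.2362,.15],down(-.086))"
```

```text
delta [0.071, -0.1098, 0.179] [0.0005, 0.0001, 0.0823] rows 6.0
```

```bash
python3 -m crank '[[0.071,-0.11,0.179,0,0,0.083,0.07],[0.071,-0.11,0.179,0,0,0.083,0.07],[0.071,-0.11,0.179,0,0,0.083,0.07],[0.071,-0.11,0.179,0,0,0.083,0.07],[0.071,-0.11,0.179,0,0,0.083,0.07],[0.071,-0.11,0.179,0,0,0.083,0.07],[0.071,-0.11,0.179,0,0,0.083,0.07],[0.071,-0.11,0.179,0,0,0.083,0.07]]' && python3 -c "
from h import *
delta([.4707,.2362,.084],down(-.086))"
```

```text
clock: 4.0
position: [0.47, 0.2375, 0.1504]
tcp_rot: [3.138, -0.132, -0.001]
ft_force: [-0.4, -0.6, 0.4]
opening: 0.07
grip_force: 0.0
delta [0.0009, 0.0012, 0.0664] [0.0011, 0.0007, 0.0021] rows 2.0
```

```bash
python3 -m crank '[[0.001,0.001,0.066,0,0,0.001,0.07],[0.001,0.001,0.066,0,0,0.001,0.07],[0.001,0.001,0.066,0,0,0.001,0.07],[0.001,0.001,0.066,0,0,0.001,0.015],[0.001,0.001,0.066,0,0,0.001,0.015],[0.001,0.001,0.066,0,0,0.001,0.015],[0.001,0.001,0.066,0,0,0.001,0.015],[0.001,0.001,0.066,0,0,0.001,0.015]]' 35; python3 v.py w4 knob_ball
```

```text
clock: 4.67
position: [0.4717, 0.2377, 0.0856]
tcp_rot: [-3.137, 0.133, -0.004]
ft_force: [0.0, -1.3, 0.2]
opening: 0.0412
grip_force: 0.0
{'clock': 4.6667, 'position': [0.4717, 0.2377, 0.0856], 'tcp_rot': [-3.1374, 0.1325, -0.0039], 'ft_force': [0.028, -1.3263, 0.1943], 'opening': 0.0412, 'grip_force': 0.0, 'joints': [-0.2929, 0.6239, -0.3272, 1.9169, 0.3168, 0.6479, -2.4721]}
{'fov_y': 61.711843906537446, 'cx': 252.65773797570958, 'cy': 193.16660816927165, 'k1': 0.008300628857388255, 'R': array([[-0.08398559, -0.99646597, -0.00140975],
       [-0.96236523,  0.08074436,  0.25948701],
       [-0.25845615,  0.02314986, -0.96574557]]), 't': array([0.27837905, 0.43870874, 0.37801121])}
knob_ball 0.56 1721
[[223.5, 233.39999389648438], [261.1000061035156, 212.60000610351562], [289.79998779296875, 264.6000061035156], [252.1999969482422, 285.3999938964844]]
```

View pics/w4.png

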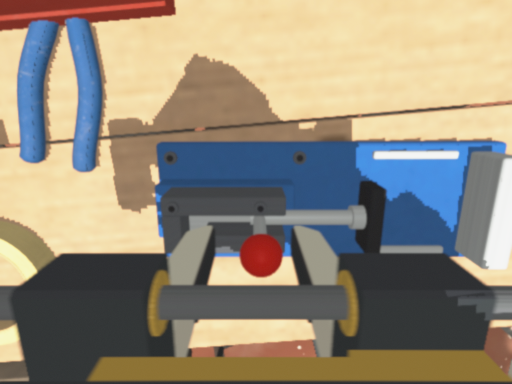

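The ball at (261,256) sits between the fingers, which are still closing. I'll go on closing.

```bash
python3 -m crank '[[0,0,0,0,0,0,0.015],[0,0,0,0,0,0,0.015],[0,0,0,0,0,0,0.015],[0,0,0,0,0,0,0.015],[0,0,0,0,0,0,0.015],[0,0,0,0,0,0,0.015]]' 35
```

```text
clock: 5.27
position: [0.4706, 0.2345, 0.084]
tcp_rot: [3.134, -0.135, -0.002]
ft_force: [-0.8, -4.6, 3.3]
opening: 0.0202
grip_force: 35.0
```

```bash
python3 -m crank '[[0,-0.008,0,0,0,0,0.015],[0,-0.016,0,0,0,0,0.015],[0,-0.024,0,0,0,0,0.015],[0,-0.03,0,0,0,0,0.015],[0,-0.03,0,0,0,0,0.015],[0,-0.03,0,0,0,0,0.015]]'
```

```text
clock: 5.77
position: [0.4728, 0.2612, 0.0835]
tcp_rot: [3.128, -0.136, -0.005]
ft_force: [-1.8, -10.0, 4.8]
opening: 0.0203
grip_force: 35.0
```

```bash
python3 -m crank '[[0,-0.004,0,0,0,0,0.015],[0,-0.004,0,0,0,0,0.015],[0,-0.004,0,0,0,0,0.015]]'; for i in 1 ; do python3 -m crank '[[0,-0.003,0,0,0,0,0.015],[0,-0.003,0,0,0,0,0.015],[0,-0.003,0,0,0,0,0.015]]'; done; python3 -m crank '[[0,-0.002,0,0,0,0,0.015],[0,-0.002,0,0,0,0,0.015],[0,-0.002,0,0,0,0,0.015]]'
```

```text
clock: 6.02
position: [0.4731, 0.2643, 0.0834]
tcp_rot: [3.126, -0.137, -0.006]
ft_force: [-1.3, -9.9, 5.3]
opening: 0.0198
grip_force: 35.0
clock: 6.27
position: [0.4733, 0.2668, 0.0834]
tcp_rot: [3.126, -0.137, -0.006]
ft_force: [-0.7, -10.5, 5.5]
opening: 0.0203
grip_force: 35.0
clock: 6.52
position: [0.4734, 0.2683, 0.0833]
tcp_rot: [3.125, -0.138, -0.006]
ft_force: [-1.0, -11.1, 5.3]
opening: 0.0206
grip_force: 35.0
```

```bash
python3 -m crank '[[0,-0.002,0,0,0,0,0.015],[0,-0.002,0,0,0,0,0.015],[0,-0.002,0,0,0,0,0.015]]'|grep -E 'pos|ft'; python3 -m crank '[[0,-0.002,0,0,0,0,0.015],[0,-0.002,0,0,0,0,0.015],[0,-0.002,0,0,0,0,0.015]]' |grep -E 'pos|ft'; python3 -m crank '[[0,-0.002,0,0,0,0,0.015],[0,-0.002,0,0,0,0,0.015],[0,-0.002,0,0,0,0,0.015]]'|grep -E 'pos|ft'
```

```text
position: [0.4736, 0.27, 0.0833]
ft_force: [-2.0, -11.8, 6.6]
position: [0.4737, 0.2718, 0.0832]
ft_force: [-1.4, -12.0, 5.2]
position: [0.4739, 0.2735, 0.0832]
ft_force: [-1.1, -12.0, 6.7]
```

```bash
python3 -m crank '[[0,-0.002,0,0,0,0,0.015],[0,-0.002,0,0,0,0,0.015],[0,-0.002,0,0,0,0,0.015]]'|grep -E 'pos|ft'; python3 -m crank '[[0,-0.002,0,0,0,0,0.015],[0,-0.002,0,0,0,0,0.015],[0,-0.002,0,0,0,0,0.015]]' |grep -E 'pos|ft'
```

```text
position: [0.4741, 0.2753, 0.0832]
ft_force: [-0.6, -13.4, 6.3]
position: [0.4742, 0.277, 0.0831]
ft_force: [-1.6, -12.8, 5.7]
```

```bash
python3 -m crank '[[0,-0.002,0,0,0,0,0.015],[0,-0.002,0,0,0,0,0.015],[0,-0.002,0,0,0,0,0.015]]'|grep -E 'pos|ft'; python3 -m crank '[[0,-0.0015,0,0,0,0,0.015],[0,-0.0015,0,0,0,0,0.015],[0,-0.0015,0,0,0,0,0.015]]' |grep -E 'pos|ft'
```

```text
position: [0.4744, 0.2788, 0.0831]
ft_force: [-1.9, -12.4, 6.5]
position: [0.4745, 0.28, 0.0831]
ft_force: [-0.3, -14.3, 6.8]
```

```bash
python3 -m crank '[[0,-0.0015,0,0,0,0,0.015],[0,-0.0015,0,0,0,0,0.015],[0,-0.0015,0,0,0,0,0.015]]'|grep -E 'pos|ft'; python3 -m crank '[[0,-0.0015,0,0,0,0,0.015],[0,-0.0015,0,0,0,0,0.015],[0,-0.0015,0,0,0,0,0.015]]' |grep -E 'pos|ft'
```

```text
position: [0.4746, 0.2805, 0.083]
ft_force: [-1.4, -13.9, 7.3]
position: [0.4747, 0.2808, 0.0829]
ft_force: [-1.2, -14.8, 7.3]
```

```bash
python3 -m crank '[[0,-0.0015,0,0,0,0,0.015],[0,-0.0015,0,0,0,0,0.015],[0,-0.0015,0,0,0,0,0.015]]'|grep -E 'pos|ft'
```

```text
position: [0.4747, 0.2811, 0.0828]
ft_force: [-2.5, -18.1, 8.4]
```

Stop felt at y≈0.2804 (force rising while the position stalls). I'll back off about 2 mm into the notch window, then tip.

```bash
python3 -m crank '[[0,0.003,0,0,0,0,0.015],[0,0.006,0,0,0,0,0.015],[0,0.006,0,0,0,0,0.015],[0,0.006,0,0,0,0,0.015]]'|grep -E 'pos|ft'; python3 -m crank '[[-0.0045,0,0.0002,0,0,0,0.015],[-0.0087,0,0.0007,0,0,0,0.015],[-0.013,0,0.0015,0,0,0,0.015],[-0.0171,0,0.0026,0,0,0,0.015],[-0.0171,0,0.0026,0,0,0,0.015],[-0.0171,0,0.0026,0,0,0,0.015]]'|grep -E 'pos|ft'
```

```text
position: [0.4745, 0.2782, 0.0831]
ft_force: [-1.0, -13.7, 6.0]
position: [0.457, 0.28, 0.0801]
ft_force: [-0.6, -13.0, 4.2]
```

```bash
python3 -m crank '[[-0.0107,0,0.0045,0,0,0,0.015],[-0.0157,0,0.0075,0,0,0,0.015],[-0.0203,0,0.011,0,0,0,0.015],[-0.0283,0,0.0193,0,0,0,0.015],[-0.0346,0,0.0291,0,0,0,0.015],[-0.0375,0,0.036,0,0,0,0.015],[-0.0375,0,0.036,0,0,0,0.015],[-0.0375,0,0.036,0,0,0,0.015]]'; python3 -c "
from h import *
s=status.get_obs();print(s['joints']);snap('wrist','w5')"
```

```text
clock: 10.52
position: [0.4177, 0.2828, 0.0432]
tcp_rot: [3.12, -0.139, -0.014]
ft_force: [-0.7, -12.2, 1.2]
opening: 0.0205
grip_force: 35.0
[-0.46585907  0.67140073 -0.26930113  1.99351153  0.34441505  0.53990879
 -2.63995572]
```

View pics/w5.png

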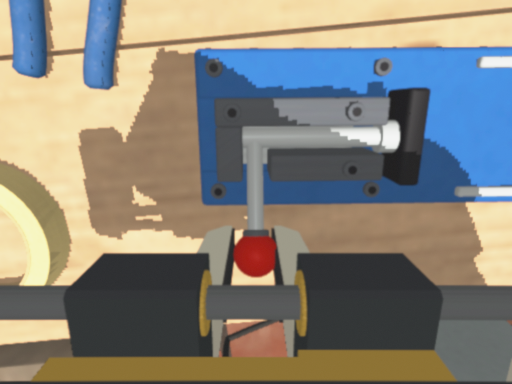

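The knob lies fully over in the notch (stem at (256,190) pointing at the robot). I'll ease forward to the notch edge and let go.

```bash
python3 -m crank '[[0,0.0015,0,0,0,0,0.015],[0,0.003,0,0,0,0,0.015],[0,0.004,0,0,0,0,0.015],[0,0.004,0,0,0,0,0.015]]' |grep -E 'pos|ft'; python3 -m crank '[[0,0.004,0,0,0,0,0.03],[0,0.004,0,0,0,0,0.06],[0,0.004,0,0,0,0,0.06],[0,0.004,0,0,0,0,0.06],[0,0.004,0,0,0,0,0.06],[0,0.004,0,0,0,0,0.06]]'; python3 -c "
from h import *
delta([.42,.27,.25])
delta([.425,.0,.30],down(.8))
delta([.4368,-.199,.30],down(2.09))"
```

```text
position: [0.4176, 0.2794, 0.0436]
ft_force: [-1.7, -12.4, 1.0]
clock: 11.4
position: [0.4208, 0.2867, 0.046]
tcp_rot: [-3.136, 0.13, -0.003]
ft_force: [0.0, 1.6, -0.7]
opening: 0.056
grip_force: 0.0
delta [0.0009, 0.0161, -0.204] [0.0, 0.0, 0.0] rows 5.0
delta [0.0284, 0.2846, -0.2548] [-0.0021, -0.0028, -0.883] rows 10.0
delta [0.0566, 0.4819, -0.2553] [-0.0, -0.0041, -2.173] rows 18.0
```

```bash
python3 -m crank '[[0,0,-0.1,0,0,0,0.06],[0,0,-0.1,0,0,0,0.06],[0,0,-0.1,0,0,0,0.06],[0.028,0.285,-0.255,0,0,-0.88,0.09],[0.028,0.285,-0.255,0,0,-0.88,0.09],[0.028,0.285,-0.255,0,0,-0.88,0.09],[0.028,0.285,-0.255,0,0,-0.88,0.09],[0.028,0.285,-0.255,0,0,-0.88,0.09]]'; python3 -c "
from h import *
delta([.4368,-.199,.30],down(2.09))"
```

```text
clock: 12.07
position: [0.4233, 0.1159, 0.2378]
tcp_rot: [-3.046, -0.767, -0.003]
ft_force: [1.1, -0.8, 1.3]
opening: 0.0877
grip_force: 0.0
delta [-0.1372, 0.2837, -0.0625] [0.0018, -0.0015, -1.5964] rows 13.0
```

```bash
python3 -m crank '[[-0.137,0.284,-0.06,0,0,-1.596,0.09],[-0.137,0.284,-0.06,0,0,-1.596,0.09],[-0.137,0.284,-0.06,0,0,-1.596,0.09],[-0.137,0.284,-0.06,0,0,-1.596,0.09],[-0.137,0.284,-0.06,0,0,-1.596,0.09],[-0.137,0.284,-0.06,0,0,-1.596,0.09],[-0.137,0.284,-0.06,0,0,-1.596,0.09],[-0.137,0.284,-0.06,0,0,-1.596,0.09]]' >/dev/null; python3 -c "
from h import *
delta([.4368,-.199,.30],down(2.09))"
```

```text
delta [-0.0365, 0.0107, -0.0099] [0.0022, 0.0003, -0.7492] rows 6.0
```

```bash
python3 -m crank '[[-0.02,0.006,-0.005,0,0,-0.37,0.09],[-0.02,0.006,-0.005,0,0,-0.37,0.09],[-0.02,0.006,-0.005,0,0,-0.37,0.09],[-0.036,0.011,-0.01,0,0,-0.75,0.09],[-0.036,0.011,-0.01,0,0,-0.75,0.09],[-0.036,0.011,-0.01,0,0,-0.75,0.09],[-0.036,0.011,-0.01,0,0,-0.75,0.09],[-0.036,0.011,-0.01,0,0,-0.75,0.09]]' ; cat > bl.py <<'E'
import sys
from fit import *
n=sys.argv[1]; capture('wrist') ; cal=calibration('wrist'); im=snap('wrist',n)
r=finder.cut_out('block','wrist')[0]; m=r['region']
x,f=fitbox(cal,m,.03,.0475,.034,(.437,-.199,[.52])); print(r['confidence'],m.sum(),x,f); st()
big=cv2.imread(f'pics/{n}.png'); c_,_=cv2.findContours(m.astype(np.uint8),0,2); cv2.drawContours(big,c_,-1,(0,255,0),1)
P=[]
for a in (-.03,.03):
  for b in (-.0475,.0475):
    for z in (0,.034): P.append(proj('wrist',[x[0]+np.cos(x[2])*a-np.sin(x[2])*b,x[1]+np.sin(x[2])*a+np.cos(x[2])*b,z]))
cv2.polylines(big,[cv2.convexHull(np.float32(P)).astype(int)],True,(255,0,255),1); cv2.imwrite(f'pics/{n}_o.png',big)
delta([x[0],x[1],.30],down(x[2]+np.pi/2))
E
python3 bl.py w6
```

```text
clock: 13.4
position: [0.4369, -0.1973, 0.2993]
tcp_rot: [1.588, 2.71, 0.002]
ft_force: [0.4, -0.2, -0.1]
opening: 0.0901
grip_force: 0.0
0.91 3060 [ 0.43762949 -0.19696011  0.55975646] 118.92941176470588
{'clock': 13.55, 'position': [0.4367, -0.1972, 0.2992], 'tcp_rot': [1.5866, 2.7112, 0.0005], 'ft_force': [-0.1915, 0.4128, 0.3724], 'opening': 0.0899, 'grip_force': 0.0, 'joints': [0.9944, 0.3668, -0.8584, 1.7533, 0.3004, 1.159, 0.5588]}
delta [-0.0003, 0.0009, -0.0008] [0.0004, 0.0, -0.0479] rows 1.0
```

View pics/w6_o.png

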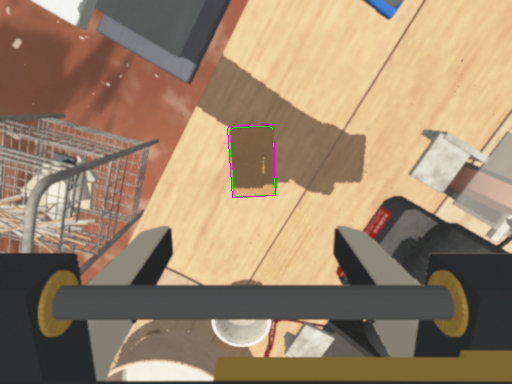

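The fit matches the block's outline at (252,161), between the fingers' line. I'll descend and grasp across its width.

```bash
python3 -m crank '[[0,0.001,0.1,0,0,-0.04,0.09],[0,0.001,0.2,0,0,-0.04,0.09],[0,0.001,0.2,0,0,-0.04,0.09],[0,0.001,0.2,0,0,-0.04,0.09],[0,0.001,0.2,0,0,-0.04,0.09],[0,0.001,0.24,0,0,-0.04,0.09],[0,0.001,0.24,0,0,-0.04,0.09],[0,0.001,0.24,0,0,-0.04,0.09]]' 15; python3 -c "
from h import *
delta([.4376,-.197,.010],down(.55+np.pi/2))"
```

```text
clock: 14.22
position: [0.4367, -0.1961, 0.0583]
tcp_rot: [-1.528, -2.74, 0.0]
ft_force: [0.2, -0.0, -0.0]
opening: 0.0898
grip_force: 0.0
delta [-0.0014, 0.0004, 0.0483] [-0.0021, -0.0034, 0.0036] rows 2.0
```

```bash
python3 -m crank '[[-0.001,0,0.03,0,0,0,0.09],[-0.001,0,0.048,0,0,0,0.09],[-0.001,0,0.048,0,0,0,0.09],[-0.001,0,0.048,0,0,0,0.055],[-0.001,0,0.048,0,0,0,0.055],[-0.001,0,0.048,0,0,0,0.055],[-0.001,0,0.048,0,0,0,0.055],[-0.001,0,0.048,0,0,0,0.055]]' 15;python3 -m crank '[[0,0,0,0,0,0,0.05],[0,0,0,0,0,0,0.05]]' 15; cat > pl.py <<'E'
from h import *
j=np.array([.4619,.1264]);th=-.0858
import sys
y=float(sys.argv[1]);z=float(sys.argv[2])
delta([j[0]-np.sin(th)*y,j[1]+np.cos(th)*y,z],down(th+np.pi/2))
E
python3 pl.py 0.008 .17
```

```text
clock: 14.88
position: [0.4385, -0.1981, 0.0121]
tcp_rot: [1.53, 2.742, 0.001]
ft_force: [-1.2, 0.4, 0.3]
opening: 0.0611
grip_force: 0.3
clock: 15.05
position: [0.4384, -0.1981, 0.012]
tcp_rot: [1.53, 2.742, -0.0]
ft_force: [-0.8, -0.5, 6.6]
opening: 0.0602
grip_force: 15.0
delta [0.27, 0.1953, -0.1582] [0.0009, 0.0009, 0.6388] rows 9.0
```

```bash
python3 -m crank '[[0,0,-0.03,0,0,0,0.05],[0,0,-0.07,0,0,0,0.05],[0,0,-0.1,0,0,0,0.05],[0.27,0.195,-0.158,0,0,0.638,0.05],[0.27,0.195,-0.158,0,0,0.638,0.05],[0.27,0.195,-0.158,0,0,0.638,0.05],[0.27,0.195,-0.158,0,0,0.638,0.05],[0.27,0.195,-0.158,0,0,0.638,0.05]]'; python3 pl.py .006 .17
```

```text
clock: 15.72
position: [0.4523, 0.0086, 0.1474]
tcp_rot: [-2.307, -2.132, -0.001]
ft_force: [1.2, 0.1, -0.7]
opening: 0.06
grip_force: 15.0
delta [0.1242, 0.0003, -0.0225] [-0.0001, -0.0006, 0.007] rows 4.0
```

```bash
python3 -m crank '[[0.124,0,-0.022,0,0,0.007,0.05],[0.124,0,-0.022,0,0,0.007,0.05],[0.124,0,-0.022,0,0,0.007,0.05],[0.124,0,-0.022,0,0,0.007,0.05],[0.124,0,-0.022,0,0,0.007,0.05],[0.124,0,-0.022,0,0,0.007,0.05]]' >/dev/null; python3 pl.py .006 .04; python3 -c "
from h import *
st(); snap('wrist','w7')"
```

```text
delta [0.0027, 0.0013, 0.1286] [-0.0012, 0.001, 0.0075] rows 4.0
{'clock': 16.2167, 'position': [0.4611, 0.1299, 0.1686], 'tcp_rot': [-2.3065, -2.1327, 0.0024], 'ft_force': [-0.4257, -0.3468, -0.3128], 'opening': 0.06, 'grip_force': 14.9939, 'joints': [0.0743, 0.4701, -0.5641, 1.9557, 0.3409, 0.8114, -0.7574]}
```

View pics/w7.png

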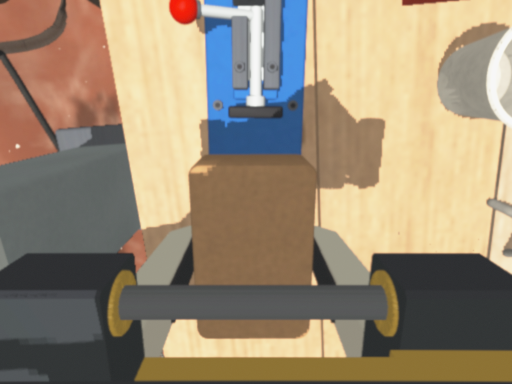

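The ram is parked (knob lying to the side at (183,10), pad at row 112) and the block is in hand, straight (its end at rows 155–172). I'll check the clearances numerically.

```bash
python3 - <<'E'
from h import *
j=np.array([.4619,.1264]);th=-.0858
def J(p): d=p[:2]-j; return np.round([np.cos(th)*d[0]+np.sin(th)*d[1],-np.sin(th)*d[0]+np.cos(th)*d[1]],4)
zb=.1686-.012
for n,u,v,z in [('pad front low',256,117,.05),('end low',253,155,zb),('end top',253,170,zb+.034),('left top',191,230,zb+.034),('right top',315,230,zb+.034),('jig L',209,150,.012),('jig R',302,150,.012)]: print(n,J(onz('wrist',u,v,z)))
s=status.get_obs();print(J(s['position']))
E
```

```text
pad front low [0.0013 0.0675]
end low [-0.0012  0.0505]
end top [-0.0012  0.0487]
left top [-0.0307  0.0193]
right top [0.0286 0.0196]
jig L [-0.0452  0.0337]
jig R [0.0481 0.0342]
[-0.001   0.0024]
```

```bash
python3 -m crank '[[0.004,0.002,0.03,0,0,0.007,0.05],[0.004,0.002,0.06,0,0,0.007,0.05],[0.004,0.002,0.09,0,0,0.007,0.05],[0.004,0.002,0.115,0,0,0.007,0.05],[0.004,0.002,0.13,0,0,0.007,0.05],[0.004,0.002,0.14,0,0,0.007,0.05],[0.004,0.002,0.14,0,0,0.007,0.05],[0.004,0.002,0.14,0,0,0.007,0.05]]'; python3 -c "
from h import *
j=np.array([.4619,.1264]);th=-.0858
s=status.get_obs();d=s['position'][:2]-j;print(np.round([np.cos(th)*d[0]+np.sin(th)*d[1],-np.sin(th)*d[0]+np.cos(th)*d[1]],4))"
```

```text
clock: 16.93
position: [0.464, 0.1334, 0.0289]
tcp_rot: [-2.317, -2.122, 0.001]
ft_force: [-0.6, -0.0, -0.5]
opening: 0.0596
grip_force: 15.0
[0.0015 0.0071]
```

```bash
python3 -m crank '[[0,0,0.003,0,0,0,0.05],[0,0,0.0045,0,0,0,0.05],[0,0,0.0045,0,0,0,0.05]]'; python3 -m crank '[[0,0,0.001,0,0,0,0.05],[0,0,0.001,0,0,0,0.05]]' | grep -E 'pos|ft'
```

```text
clock: 17.18
position: [0.4644, 0.1344, 0.025]
tcp_rot: [2.315, 2.123, 0.002]
ft_force: [-0.0, -0.8, -0.8]
opening: 0.06
grip_force: 15.0
position: [0.4644, 0.1346, 0.024]
ft_force: [0.1, -0.1, 1.1]
```

```bash
python3 -m crank '[[0,0,0.0005,0,0,0,0.07],[0,0,0.0005,0,0,0,0.08],[0,0,0.0005,0,0,0,0.08],[0,0,0.0005,0,0,0,0.08],[0,0,-0.04,0,0,0,0.08],[0,0,-0.08,0,0,0,0.08],[0,0,-0.14,0,0,0,0.08],[0,0,-0.14,0,0,0,0.08]]'; python3 -m crank '[[0,0,0,0,0,0,0.08],[0,0,0,0,0,0,0.08]]' >/dev/null;  python3 -c "
from h import *
st(); snap('wrist','w8')
m=finder.cut_out('knob_ball','wrist')
if m:
  v,u=np.nonzero(m[0]['region']); print(m[0]['confidence'],u.mean(),v.mean(),onz('wrist',u.mean(),v.mean(),.063))
"
```

```text
clock: 18.02
position: [0.4657, 0.1358, 0.1678]
tcp_rot: [2.313, 2.123, 0.011]
ft_force: [0.5, 0.4, -0.4]
opening: 0.0801
grip_force: 0.0
{'clock': 18.1833, 'position': [0.4643, 0.1343, 0.1642], 'tcp_rot': [2.3143, 2.1229, 0.0032], 'ft_force': [0.1416, -0.9943, -0.4896], 'opening': 0.0801, 'grip_force': 0.0, 'joints': [0.0695, 0.4824, -0.5697, 1.9528, 0.3557, 0.8034, -0.7847]}
0.93 194.16124148372444 14.825889477668433 [0.43134576 0.2764217  0.063     ]
```

View pics/w8.png

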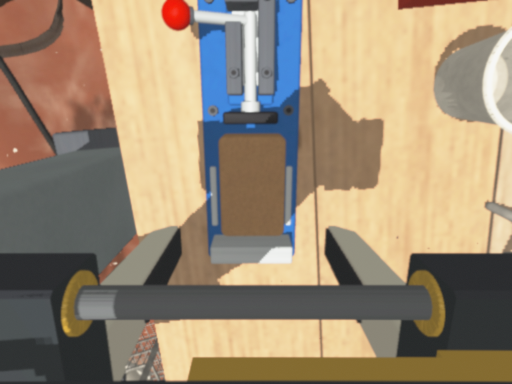

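The block (252,185) lies flat between the rails with its lower end near the anvil and about 8 px of gap to the pad. The ram is still parked, ball at (176,14).

```bash
python3 -c "
from h import *
b=onz('wrist',176,14,.063);print(b)
j=np.array([.4619,.1264]);th=-.0858
d=b[:2]-j; print('jig',np.cos(th)*d[0]+np.sin(th)*d[1],-np.sin(th)*d[0]+np.cos(th)*d[1])
delta([b[0],b[1],.17],down(th))
delta([b[0],b[1],.24],down(.7))
"
```

```text
[0.41800267 0.27810113 0.063     ]
jig -0.056735839898565496 0.14738131731412957
delta [0.1399, -0.0572, -0.0077] [-0.0012, 0.0026, 1.5707] rows 13.0
delta [0.1399, -0.0574, -0.0777] [-0.0019, 0.0018, 0.7849] rows 7.0
```

```bash
python3 -m crank '[[0.07,-0.03,-0.03,0,0,0.8,0.07],[0.07,-0.03,-0.03,0,0,0.8,0.07],[0.14,-0.057,-0.03,0,0,1.57,0.07],[0.14,-0.057,-0.03,0,0,1.57,0.07],[0.14,-0.057,-0.03,0,0,1.57,0.07],[0.14,-0.057,-0.03,0,0,1.57,0.07],[0.14,-0.057,-0.03,0,0,1.57,0.07],[0.14,-0.057,-0.03,0,0,1.57,0.07]]' 35 >/dev/null;  python3 -c "
from h import *
delta([.418,.279,.15],down(-.0858))"
```

```text
delta [0.0005, -0.0005, 0.0414] [0.0016, 0.0041, 0.5703] rows 5.0
```

```bash
python3 -m crank '[[0,0,0.04,0,0,0.57,0.07],[0,0,0.04,0,0,0.57,0.07],[0,0,0.04,0,0,0.57,0.07],[0,0,0.04,0,0,0.57,0.07],[0,0,0.04,0,0,0.57,0.07],[0,0,0.04,0,0,0.57,0.07],[0,0,0.04,0,0,0.57,0.07],[0,0,0.04,0,0,0.57,0.07]]';  python3 -c "
from h import *
delta([.418,.279,.044],down(-.0858));s=snap('wrist','w9')
m=finder.cut_out('knob_ball','wrist')
if m:
  cv2.imwrite('pics/w9m.png',m[0]['region']*255); v,u=np.nonzero(m[0]['region']); print(m[0]['confidence'],u.min(),u.max(),v.min(),v.max())
hsv=cv2.cvtColor(s,cv2.COLOR_RGB2HSV); r=((hsv[...,0]<6)|(hsv[...,0]>174))&(hsv[...,1]>190)&(hsv[...,2]>90); r[:, :180]=0; r[:, 340:]=0; r[320:]=0
n,l,S,c=cv2.connectedComponentsWithStats(r.astype(np.uint8)); k=1+np.argmax(S[1:,4]); print(S[k],c[k],onz('wrist',*c[k],.063))
"
```

```text
clock: 19.62
position: [0.4186, 0.2785, 0.1526]
tcp_rot: [3.138, -0.123, -0.003]
ft_force: [-0.9, -0.4, -0.5]
opening: 0.07
grip_force: 0.0
delta [-0.0004, -0.0006, 0.1086] [0.001, 0.0016, 0.0072] rows 3.0
0.94 242 267 130 208
[243 185  24  22 442] [254.55656109 195.25791855] [0.41996476 0.27884308 0.063     ][ WARN:0@0.754] global loadsave.cpp:1063 imwrite_ Unsupported depth image for selected encoder is fallbacked to CV_8U.
```

```bash
python3 -m crank '[[0.0015,-0.0005,0.04,0,0,0.007,0.07],[0.0015,-0.0005,0.08,0,0,0.007,0.07],[0.0015,-0.0005,0.107,0,0,0.007,0.07],[0.0015,-0.0005,0.107,0,0,0.007,0.05],[0.0015,-0.0005,0.107,0,0,0.007,0.015],[0.0015,-0.0005,0.107,0,0,0.007,0.015],[0.0015,-0.0005,0.107,0,0,0.007,0.015],[0.0015,-0.0005,0.107,0,0,0.007,0.015]]' 35; python3 -m crank '[[0,0,0,0,0,0,0.015],[0,0,0,0,0,0,0.015],[0,0,0,0,0,0,0.015],[0,0,0,0,0,0,0.015],[0,0,0,0,0,0,0.015]]' 35
```

```text
clock: 20.38
position: [0.4219, 0.2801, 0.0484]
tcp_rot: [-3.136, 0.137, -0.005]
ft_force: [0.0, 0.3, 0.3]
opening: 0.0408
grip_force: 0.0
clock: 20.8
position: [0.4205, 0.2779, 0.0465]
tcp_rot: [3.137, -0.139, -0.001]
ft_force: [0.2, -2.8, 0.9]
opening: 0.0203
grip_force: 35.0
```

```bash
python3 -m crank '[[0,-0.002,0,0,0,0,0.015],[0,-0.004,0,0,0,0,0.015],[0,-0.004,0,0,0,0,0.015],[0,-0.004,0,0,0,0,0.015]]'|grep -E 'pos|ft'; python3 -m crank '[[0,-0.002,0,0,0,0,0.015],[0,-0.002,0,0,0,0,0.015],[0,-0.002,0,0,0,0,0.015]]'|grep -E 'pos|ft'
```

```text
position: [0.4201, 0.2787, 0.0457]
ft_force: [-1.0, -7.5, 0.7]
position: [0.42, 0.279, 0.0453]
ft_force: [0.1, -9.9, 1.1]
```

```bash
python3 -m crank '[[0,-0.002,0,0,0,0,0.015],[0,-0.002,0,0,0,0,0.015],[0,-0.002,0,0,0,0,0.015]]'|grep -E 'pos|ft'
```

```text
position: [0.4201, 0.2794, 0.0451]
ft_force: [0.4, -10.5, 0.2]
```

```bash
python3 -m crank '[[0,-0.002,0,0,0,0,0.015],[0,-0.002,0,0,0,0,0.015],[0,-0.002,0,0,0,0,0.015]]'|grep -E 'pos|ft';python3 -m crank '[[0,-0.002,0,0,0,0,0.015],[0,-0.002,0,0,0,0,0.015],[0,-0.002,0,0,0,0,0.015]]'|grep -E 'pos|ft'
```

```text
position: [0.4202, 0.2807, 0.045]
ft_force: [0.3, -12.1, 1.2]
position: [0.4203, 0.2824, 0.0449]
ft_force: [0.8, -12.8, -0.3]
```

```bash
python3 -m crank '[[0.0031,0,-0.0075,0,0,0,0.015],[0.0094,0,-0.0173,0,0,0,0.015],[0.0174,0,-0.0256,0,0,0,0.015],[0.027,0,-0.0321,0,0,0,0.015],[0.0377,0,-0.0366,0,0,0,0.015],[0.0377,0,-0.0366,0,0,0,0.015]]'|grep -E 'pos|ft'
```

```text
position: [0.4582, 0.2786, 0.0819]
ft_force: [-1.5, -12.1, 3.8]
```

```bash
python3 -m crank '[[0.006,0,-0.0014,0,0,0,0.015],[0.0113,0,-0.0023,0,0,0,0.015],[0.0171,0,-0.0026,0,0,0,0.015],[0.0171,0,-0.0026,0,0,0,0.015],[0.0171,0,-0.0026,0,0,0,0.015]]'|grep -E 'pos|ft'
```

```text
position: [0.474, 0.2773, 0.0839]
ft_force: [-2.4, -11.9, 2.9]
```

```bash
python3 -m crank '[[0,0.005,0,0,0,0,0.015],[0,0.01,0,0,0,0,0.015],[0,0.015,0,0,0,0,0.015],[0,0.019,0,0,0,0,0.015],[0,0.022,0,0,0,0,0.015],[0,0.022,0,0,0,0,0.015],[0,0.022,0,0,0,0,0.015]]'|grep -E 'pos|ft'
```

```text
position: [0.472, 0.2577, 0.0843]
ft_force: [-1.9, -10.0, 1.5]
```

```bash
python3 -m crank '[[0,0.002,0,0,0,0,0.015],[0,0.004,0,0,0,0,0.015],[0,0.006,0,0,0,0,0.015],[0,0.008,0,0,0,0,0.015],[0,0.008,0,0,0,0,0.015]]'|grep -E 'pos|ft'
```

```text
position: [0.4716, 0.2518, 0.0846]
ft_force: [-2.0, -6.8, 0.1]
```

The block has taken up part of the spring force. I'll release and rise.

```bash
python3 -m crank '[[0,0.003,0,0,0,0,0.03],[0,0.003,0,0,0,0,0.06],[0,0.003,0,0,0,0,0.07],[0,0.003,0,0,0,0,0.07],[0,0.003,0,0,0,0,0.07],[0,0.003,0,0,0,0,0.07],[0,0.003,0,0,0,0,0.07]]'; python3 -m crank '[[0,0,-0.04,0,0,0,0.07],[0,0.01,-0.08,0,0,0,0.07],[0,0.05,-0.15,0,0,0,0.07],[0,0.05,-0.15,0,0,0,0.07],[0,0.05,-0.15,0,0,0,0.07],[0,0.05,-0.15,0,0,0,0.07]]'; python3 -c "
from h import *
s=snap('wrist','w10')"
```

```text
clock: 24.63
position: [0.4735, 0.2541, 0.0858]
tcp_rot: [-3.138, 0.137, -0.0]
ft_force: [0.1, -0.1, -0.6]
opening: 0.0627
grip_force: 0.0
clock: 25.13
position: [0.4704, 0.2031, 0.2378]
tcp_rot: [-3.136, 0.141, -0.008]
ft_force: [0.6, -0.5, -0.3]
opening: 0.0701
grip_force: 0.0
```

View pics/w10.png

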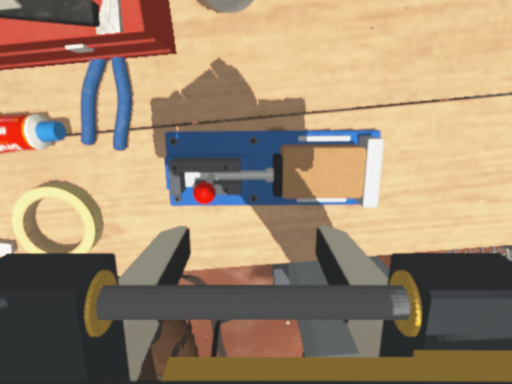

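The picture shows the block (324,173) held between pad (278,175) and anvil (372,173), inside the rails, with the ball at (204,192). I'll check numerically that the knob is upright and the ram is at about 17 mm.

```bash
python3 -c "
from h import *
capture('wrist');capture('wrist');s=snap('wrist','w11')
j=np.array([.4619,.1264]);th=-.0858
W=lambda x,y,z:[j[0]+np.cos(th)*x-np.sin(th)*y,j[1]+np.sin(th)*x+np.cos(th)*y,z]
print('pred ball',proj('wrist',W(0,.1275,.103)),proj('wrist',W(-.0087,.1275,.102)))
hsv=cv2.cvtColor(s,cv2.COLOR_RGB2HSV); r=((hsv[...,0]<6)|(hsv[...,0]>174))&(hsv[...,1]>190); r[:150]=0;r[230:]=0;r[:,:140]=0;r[:,300:]=0
n,l,S,c=cv2.connectedComponentsWithStats(r.astype(np.uint8)); k=1+np.argmax(S[1:,4]); print(S[k],c[k]); st()
m=finder.cut_out('block','wrist')[0]['region'].astype(np.uint8); cs,_=cv2.findContours(m,0,1); b=cv2.boxPoints(cv2.minAreaRect(max(cs,key=cv2.contourArea))); print(b)
P=[proj('wrist',W(x,y,.046)) for x,y in [(-.03,-.0475),(-.03,.0475),(.03,.0475),(.03,-.0475)]]; print(np.round(P,1))
"
```

```text
pred ball [202.51833365 183.71327786] [203.04704865 192.27145095]
[194 180  20  20 330] [203.55757576 189.58484848]
{'clock': 25.3333, 'position': [0.468, 0.2042, 0.2341], 'tcp_rot': [3.1381, -0.1348, -0.0052], 'ft_force': [-0.165, 0.11, -0.2568], 'opening': 0.0697, 'grip_force': 0.0, 'joints': [-0.3344, 0.3885, -0.1682, 1.7932, 0.0755, 0.9694, -2.1899]}
[[281. 141.]
 [367. 141.]
 [367. 196.]
 [281. 196.]]
[[363.8 197.5]
 [280.8 197.5]
 [282.1 145. ]
 [368.8 144.9]]
```

The block is clamped, the ram is at about 17 mm, and the knob is held in the slot within its small play. I'll hand it in.

```bash
python3 -c "
from h import *
print(job.job_done())"
```

```text
the job is handed in; nothing more can be done
None
```

The sanding block is clamped flat between the anvil and the sprung ram, the knob is upright in its slot with a slight lean of about 0.1 rad (within its play), the glue tube, tape roll and cup were not touched, and the job was handed in at about 25 s.

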